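# Lock the drilling jig's three plungers in order

### The job

Lock the wooden rail in the drilling jig: with the fingertips, gently press down its three steel plungers one after another, each fully home until its head rests on its housing - first the one with the round head, then the square one, last the narrow bar-shaped one. Do not press a plunger before its turn and do not pull any of them up; leave the rail and everything else on the bench where it is, and finish with the arm clear.

Things in the scene. Friction and masses are not known exactly. Their poses are not given: they have to be found in the camera images.
- drill_jig: drilling jig fixed to the bench: plywood base 140 (x) x 280 (y) x 18 mm with a fence 22 mm higher along its +x edge. Origin: centre of the underside, on the bench top; z up. Along its -x half stand three dark wooden housings 50 x 54 x 24 mm in a row along y, 88 mm apart (their tops 42 mm above the bench); which plunger is in which place changes.
- head_round (a point): centre of the top face of the round plunger's steel head: a flat round disc, 36 mm across, 10 mm thick, on a 14 mm shank that slides straight up and down in the housing. The top face is 52 mm above the bench when fully down.
- plunger_round (a joint): how far the round plunger is pressed (m), growing downward: starts between 0 and 0.010, 0.024 is fully down, the head resting on its housing (a hard stop). About 3 N of friction; it stays where it is left. Pulling it up makes the value fall, to -0.012 at most.
- head_square (a point): centre of the top face of the square plunger's steel head: a flat square, 36 x 36 mm, 10 mm thick, on a 14 mm shank that slides straight up and down in the housing. The top face is 52 mm above the bench when fully down.
- plunger_square (a joint): how far the square plunger is pressed (m), growing downward: starts between 0 and 0.010, 0.024 is fully down, the head resting on its housing (a hard stop). About 3 N of friction; it stays where it is left. Pulling it up makes the value fall, to -0.012 at most.
- head_bar (a point): centre of the top face of the bar plunger's steel head: a narrow rectangular bar, 16 mm wide (housing x) and 50 mm long (housing y), 10 mm thick, on a 14 mm shank that slides straight up and down in the housing. The top face is 52 mm above the bench when fully down.
- plunger_bar (a joint): how far the bar plunger is pressed (m), growing downward: starts between 0 and 0.010, 0.024 is fully down, the head resting on its housing (a hard stop). About 3 N of friction; it stays where it is left. Pulling it up makes the value fall, to -0.012 at most.
- workpiece: wooden rail 40 x 240 x 20 mm with three drilled holes, lying loose on the jig base between fence and housings; origin at the centre of its underside. Leave alone.
- bench_dog: small wooden bar 25 x 100 x 21 mm lying loose behind the jig; origin at the centre of its underside. Leave alone.
- offcut_c: square wood offcut 55 x 55 x 20 mm lying loose behind the jig; origin at the centre of its underside. Leave alone.
- chisel_a: chisel, the nearer of two, 275 mm long, 30 mm high, lying loose further back; origin below its middle. Leave alone.
- nail_tin: empty round tin, 74 mm across and 96 mm tall, at the back left; origin at the centre of its underside. Leave alone.

How it is judged:
By the outcome, as a careful person would: the job done as asked, in the order asked, and still so for the second after the job is handed in, with the robot touching nothing.
It also fails if it takes over 38 s, if anything falls off the work surface, if the arm or the gripper's body presses on something with over 40 N, if the wrist force passes 120 N, or if a joint passes its speed limit or range.

### The arm

A 7-joint arm with a two-finger parallel gripper is mounted at the origin on a cart in front of the work surface, level with it; the furniture and walls round the work are solid. World frame = base frame: x ahead of the robot, y to its left, z up, the work surface at z = 0. Lengths are in m, angles in rad, forces in N, time in s.
With the tool pointing down it reaches from about 0.4 to 0.85 m from the base axis. Payload 10.4 kg.
Tool frame: the origin (TCP) lies at the very end of the fingers, on their centre line; the grasp point (between the pads) lies 19 mm behind it (r.pinch_z is the distance from the TCP to the grasp point, in m); z points along the fingers, y is the line along which they close (so a half turn about z gives the same grasp; the last joint's range is limited). The gripper opens to 87 mm and grips with 3 to 60 N. Pads are 19 mm wide; open, the fingers measure 117 mm over their backs; the gripper's body (75 mm by 190 mm) begins 51 mm behind the grasp point.
Start: joints at [1.135, 0.332, -0.065, 1.46, 0.022, 1.35, -0.088], TCP at [0.251, -0.573, 0.223] pointing down, gripper open.
Joint ranges: [-2.6, 2.6], [-0.5, 2.12], [-1.47, 1.34], [0.16, 2.42], [-1.27, 4.41], [0.06, 2.06], [-2.6, 2.6]. Speed limits (rad/s): [2.22, 2.22, 2.79, 2.79, 3.14, 3.14, 3.14].

### API

Orientations are given as a unit quaternion [x, y, z, w].
In Python, from bench import sensors, vision, r gives the robot as it stands.
- The arm moves only by the shell command python3 -m crank 'ROWS' [OPENING] [FORCE]. ROWS is JSON, a list of rows, each a list of 2 entries, a list of its own where there are three numbers: the shift along the tool's x, y, z normalised to -1 to 1, where 1 is 3 cm, then the turn about the tool's z normalised to -1 to 1, where 1 is 8 degrees. A call has 1 to 12 rows; each row shifts and turns the commanded pose from where the row before left it, along the tool's axes as they then stand; what a row does not reach is not made up. A row lasts 1/8 s, in which the tool goes at most 62.5 mm and 10.7 degrees, less where a joint would pass 70% of its speed; a pose out of reach is approached as far as the arm can. A call with a number of a shift or a turn outside -1 to 1 is refused whole. A call with a gripper value outside its range is refused whole. OPENING is the opening, from 0 (shut) to 1 (fully open), set as the call begins (- or left out, the last holds). The fingers move at their own pace and stop on an object; FORCE is the grip in N (left out, the last holds). Time passes only in rows, so rows that do not move let the fingers close. It gives the time, the measured TCP pose, the force, the opening and the grip force at its end, in the units of the state.
- sensors.read_state(): the state, without advancing time (a new reading comes with each control period).
- vision.camera(name): name is "scene" or "top" or "wrist"; returns the picture (420x560x3 uint8, red, green, blue); there is no depth.
- vision.camera_model(name): a dict with "vertical_fov" (degrees; the focal length in pixels is half the picture's height over the tangent of half this angle, whatever the lens; pixels are square), "cx", "cy" (the principal point, pixels), "camera_from_world" (4x4, takes a point from world to camera coordinates); the wrist camera has in their place "hand_eye" (4x4, takes a point from camera to tool coordinates, whose origin is the TCP and whose axes are the flange's). Camera axes: x right, y down, z forward; pixel columns grow to the right and rows downward; lengths in m; the calibration is good to about 2 mm. A picture is of the moment at which its call begins: read the wrist's pose just before it. camera_model takes no time and is no camera call.
- r.close_job(): hands the job in; it is judged then, once.
The state is a dict: "time": time; "joint_positions": joint angles; "joint_vel": joint speeds; "joint_torque": joint torques, N m; "ee_pos": TCP position; "eef_rot": TCP orientation; "ft_force": force on the tool from outside, world axes, zero at the start; "torque": the same for the moment, N m; "width": finger opening in m; "grip_force": force on a finger pad.
Only numpy, scipy, OpenCV 4.12 (cv2) and the standard library are available. Lean on these libraries where they do the work, as an engineer would, in place of code of your own. Each camera call takes 0.05 s, during which the arm holds its last target. There are 200 camera calls.

## Working session

There is one attempt and no reset: what is moved stays moved. The work goes in short steps, Python scripts to look and compute and a shell command to move; the robot and the scene stay as the last step left them, time stands still between calls to the robot, and variables do not carry over. Pictures are saved under pics/ and viewed, at most 10 in all, crops included, and the job is handed in when it is done.

```bash
ls; mkdir -p pics
python3 - <<'E'
from bench import sensors,vision,r
import cv2,json
s=sensors.read_state();print({k:s[k] for k in("time","ee_pos","eef_rot","ft_force","width")})
for n in("top","scene"):
    im=vision.camera(n);cv2.imwrite(f"pics/{n}0.png",im[:,:,::-1]);print(n,vision.camera_model(n))
print(vision.camera_model("wrist"))
E
```

```text
pics
{'time': 0.0, 'ee_pos': array([ 0.25056768, -0.57215032,  0.22173416]), 'eef_rot': array([ 9.78769760e-01,  2.04961584e-01, -1.97349197e-04, -6.83447855e-04]), 'ft_force': array([ 0.42711659, -0.27156075, -0.46017185]), 'width': 0.08701729537863061}
top {'vertical_fov': 51.672137293217226, 'cx': 281.7525712095178, 'cy': 210.12578771940113, 'camera_from_world': array([[ 0.01916118, -0.99977597, -0.00899215,  0.25256967],
       [-0.98654909, -0.01744584, -0.16253166,  0.63507637],
       [ 0.16233837,  0.0119855 , -0.98666235,  0.83066765],
       [ 0.        ,  0.        ,  0.        ,  1.        ]])}
scene {'vertical_fov': 48.306120974906634, 'cx': 276.55430619433366, 'cy': 209.3880641982408, 'camera_from_world': array([[ 0.82214269, -0.5687447 , -0.02471576, -0.3507089 ],
       [-0.3329905 , -0.44522973, -0.83119662,  0.38622667],
       [ 0.46173448,  0.69159233, -0.55542895,  0.43252811],
       [ 0.        ,  0.        ,  0.        ,  1.        ]])}
{'vertical_fov': 59.548452020483914, 'cx': 280.1270239641924, 'cy': 204.34956354964757, 'hand_eye': array([[ 7.58141598e-05, -9.64451365e-01, -2.64260400e-01,
         7.27747925e-02],
       [ 9.99999982e-01,  1.18906229e-04, -1.47071283e-04,
         8.62108788e-05],
       [ 1.73265307e-04, -2.64260384e-01,  9.64451357e-01,
        -1.61790931e-01],
       [ 0.00000000e+00,  0.00000000e+00,  0.00000000e+00,
         1.00000000e+00]])}
```

View pics/top0.png

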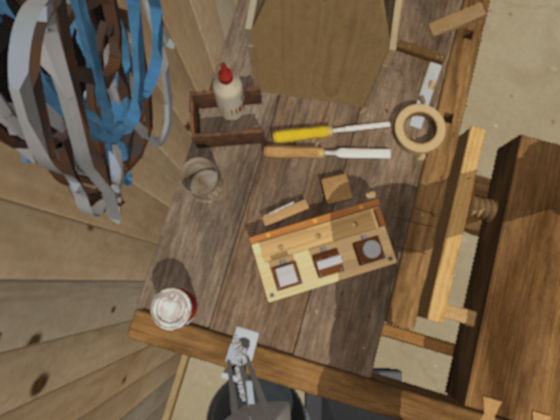

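View pics/scene0.png

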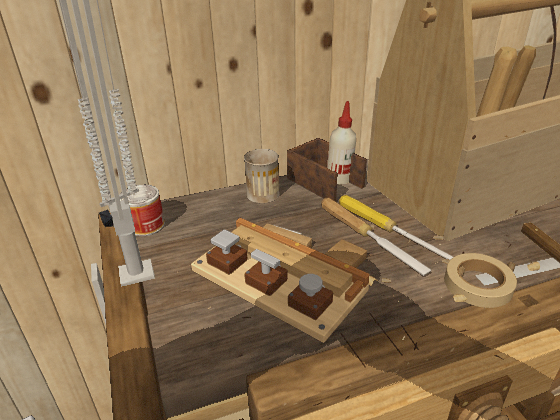

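The top view shows the square head at about (287,275), the bar at (328,262) and the round at (372,249). Next I'll enlarge both views.

Run:
```python
import cv2,numpy as np
a=cv2.imread("pics/top0.png")[195:305,240:400];b=cv2.imread("pics/scene0.png")[215:345,185:385]
a=cv2.resize(a,None,fx=5,fy=5,interpolation=cv2.INTER_CUBIC);b=cv2.resize(b,None,fx=4,fy=4,interpolation=cv2.INTER_CUBIC)
cv2.imwrite("pics/topc.png",a);cv2.imwrite("pics/scenec.png",b)
```

```text
(no output)
```

View pics/topc.png

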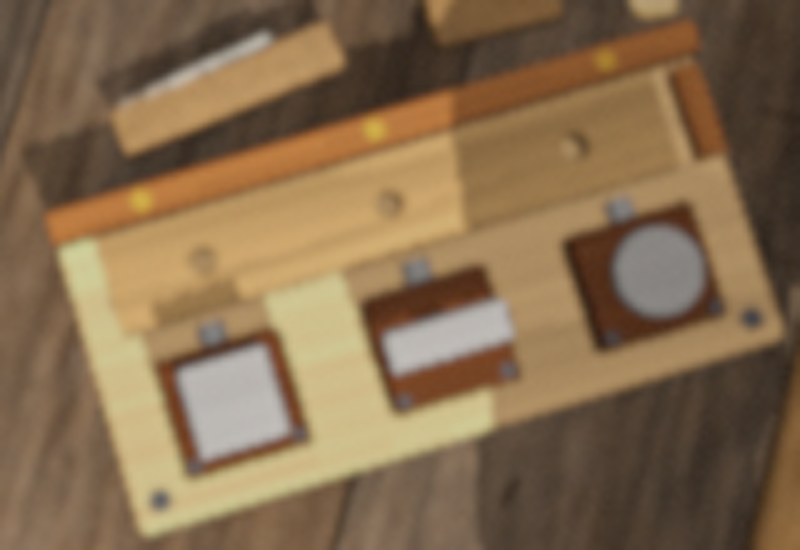

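View pics/scenec.png

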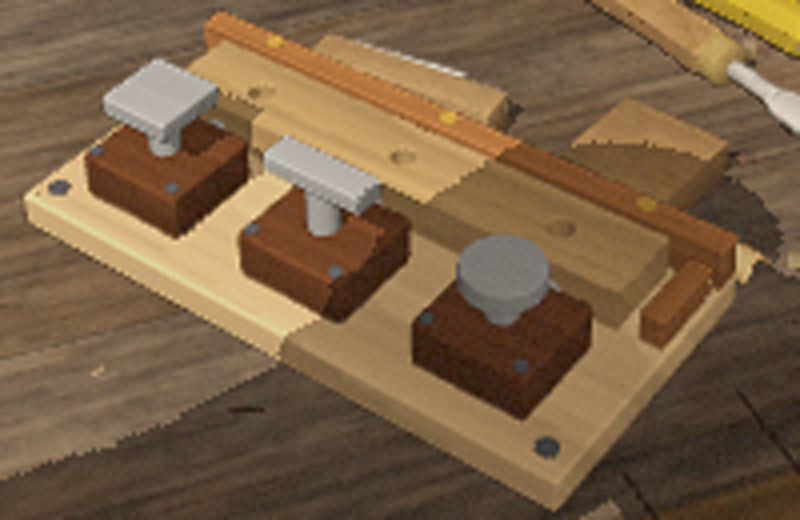

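The crops put the head tops as follows: top view square (235,403), bar (447,338), round (660,270); scene view square (160,93), bar (323,168), round (503,263). I'll triangulate these.

```bash
cat > h.py <<'E'
from bench import sensors,vision,r
import numpy as np,cv2
from scipy.spatial.transform import Rotation as R
def P(n):
    m=vision.camera_model(n);f=210/np.tan(np.radians(m["vertical_fov"]/2))
    K=np.array([[f,0,m["cx"]],[0,f,m["cy"]],[0,0,1]]);return K@m["camera_from_world"][:3]
def atz(n,uv,z):
    p=P(n);A=np.c_[p[:,0],p[:,1],-np.r_[uv,1]];return np.linalg.solve(A,-(p[:,2]*z+p[:,3]))[:2]
def tri(t,s):
    x=cv2.triangulatePoints(P("top"),P("scene"),np.float64(t),np.float64(s)).ravel();return x[:3]/x[3]
def go(x):
    s=sensors.read_state();q=R.from_quat(s["eef_rot"]);print("tcp",s["ee_pos"].round(4),"rows-units",(q.inv().apply(np.array(x)-s["ee_pos"])/.03).round(2))
E
python3 - <<'E'
from h import *
T=lambda u,v:(240+u/5-.4,195+v/5-.4);S=lambda u,v:(185+u/4-.4,215+v/4-.4)
for n,t,s in(("sq",(235,403),(160,93)),("bar",(447,338),(323,168)),("rd",(660,270),(503,263))):
    p=tri(T(*t),S(*s));print(n,p.round(4),atz("top",T(*t),.068).round(4));
# base corners (z .018)
for n,c in(("fl",(145,533)),("fr",(785,340)),("rl",(48,235))):print(n,atz("top",T(*c),.018 if n[0]=='f' else .04).round(4))
# housing tops from hole screws z .042
for c in((196,467),(299,434),(403,402),(510,370),(612,338),(715,307)):print(atz("top",T(*c),.042).round(4))
s=sensors.read_state();print(R.from_quat(s["eef_rot"]).as_matrix().round(3));
p=tri(T(660,270),S(503,263));go([p[0],p[1],.22])
E
```

```text
sq [0.4977 0.2528 0.0718] [0.4992 0.2521]
bar [0.5252 0.1701 0.072 ] [0.526  0.1694]
rd [0.5526 0.0865 0.0679] [0.5542 0.0856]
fl [0.4465 0.288 ]
fr [0.5301 0.0244]
rl [0.5661 0.3297]
[0.4739 0.2673]
[0.4877 0.2261]
[0.5012 0.1845]
[0.5148 0.1414]
[0.5284 0.1002]
[0.5417 0.0585]
[[ 0.916  0.401 -0.001]
 [ 0.401 -0.916  0.001]
 [-0.    -0.001 -1.   ]]
tcp [ 0.2506 -0.5722  0.2218] rows-units [ 18.03 -16.07   0.08]
```

Head spacing is 87 and 88 mm, heights are 68–72 mm, and the row's yaw is about 18°, which all fits the given sizes. There is a lamp-like stand near the square plunger, so I'll check where it sits before moving.

Run:
```python
import cv2,numpy as np
a=cv2.imread("pics/top0.png")[300:420,190:330];b=cv2.imread("pics/scene0.png")[0:300,40:190]
a=cv2.resize(a,(468,400),interpolation=cv2.INTER_CUBIC);b=cv2.resize(b,(300,600),interpolation=cv2.INTER_CUBIC)
c=np.zeros((600,780,3),np.uint8);c[:400,:468]=a;c[:,475:775]=b;cv2.imwrite("pics/lamp.png",c)
```

```text
(no output)
```

View pics/lamp.png

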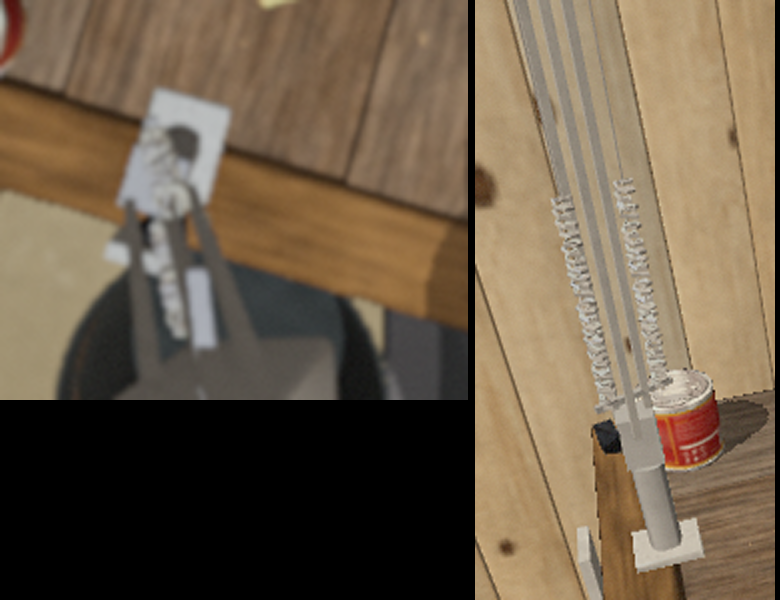

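Run:
```python
from h import *
for n,t,s in(("base",(243,343),(134,272)),("pivot",(243,349),(122,215)),("springtop",(244,372),(98,95)),("high",(248,405),(73,0))):
    p=tri(t,s);q=np.r_[p,1];e=[(P(k)@q)[:2]/(P(k)@q)[2] for k in("top","scene")];print(n,p.round(3),np.round(e,0).tolist())
```

```text
base [0.358 0.34  0.006] [[242.0, 345.0], [136.0, 272.0]]
pivot [0.362 0.329 0.133] [[242.0, 352.0], [125.0, 215.0]]
springtop [0.365 0.307 0.338] [[243.0, 376.0], [102.0, 95.0]]
high [0.358 0.291 0.458] [[247.0, 409.0], [76.0, 0.0]]
```

The lamp post runs nearly vertically near (0.36, 0.30–0.33), about 10 cm off the arm's line to the square plunger, so I'll watch the force there. I'll start with the gripper closed, heading for the round head.

```bash
python3 -m crank '[[[0.5,-0.4,-0.1],0],[[0.8,-0.7,-0.2],0],[[0.8,-0.7,-0.2],0],[[0.8,-0.7,0],0],[[0.8,-0.7,0],0],[[0.8,-0.7,0],0],[[0.8,-0.7,0],0],[[0.8,-0.7,0],0],[[0.8,-0.7,0],0],[[0.8,-0.7,0],0],[[0.8,-0.7,0],0],[[0.8,-0.7,0],0]]' 0 20
python3 - <<'E'
from h import *
go([.553,.0865,.15])
E
```

```text
time: 1.6
ee_pos: [0.4091, -0.2357, 0.2377]
eef_rot: [0.979, 0.205, -0.0, 0.0]
ft_force: [0.5, -0.6, 0.6]
width: 0.0009
grip_force: 0.0
tcp [ 0.4091 -0.2357  0.2377] rows-units [ 8.71 -7.91  2.92]
```

```bash
python3 -m crank '[[[0.8,-0.7,0],0],[[0.8,-0.7,0],0],[[0.8,-0.7,0],0],[[0.8,-0.7,0],0],[[0.8,-0.7,0],0],[[0.8,-0.7,0],0],[[0.8,-0.8,0],0],[[0.8,-0.8,0],0],[[0.6,-0.8,0.3],0],[[0.5,-0.6,0.4],0],[[0,0,0],0.66],[[0,0,0],0]]'
python3 - <<'E'
from h import *
go([.553,.0865,.15])
s=sensors.read_state();print(R.from_quat(s["eef_rot"]).as_matrix().round(3)[0],s["joint_positions"].round(2))
cv2.imwrite("pics/w1.png",vision.camera("wrist")[:,:,::-1])
E
```

```text
time: 3.1
ee_pos: [0.5276, 0.0512, 0.2165]
eef_rot: [0.987, 0.161, -0.0, 0.0]
ft_force: [-0.2, 0.3, 1.2]
width: 0.0005
grip_force: 0.0
tcp [0.5276 0.0512 0.2165] rows-units [ 1.18 -0.85  2.22]
[ 0.948  0.317 -0.   ] [ 0.39  0.18 -0.64  1.69  0.11  1.31 -1.52]
```

View pics/w1.png

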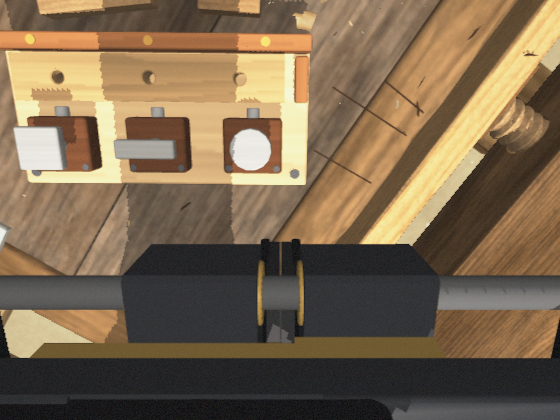

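The wrist view is square to the jig, with the round head at (251,149), the bar at (146,149) and the square at (40,148). I'll cross-check these positions.

Run:
```python
from h import *
m=vision.camera_model("wrist");f=210/np.tan(np.radians(m["vertical_fov"]/2));s=sensors.read_state();q=R.from_quat(s["eef_rot"]);H=m["hand_eye"]
for n,uv,z in(("rd",(251,149),.068),("bar",(146,149),.072),("sq",(40,148),.072)):
    d=q.apply(H[:3,:3]@np.array([(uv[0]-m["cx"])/f,(uv[1]-m["cy"])/f,1]));o=s["ee_pos"]+q.apply(H[:3,3])
    print(n,(o+d*(z-o[2])/d[2]).round(4))
go([.5525,.0865,.085])
```

```text
rd [0.5542 0.0854 0.068 ]
bar [0.527 0.168 0.072]
sq [0.4998 0.2516 0.072 ]
tcp [0.5278 0.0507 0.2167] rows-units [ 1.16 -0.87  4.39]
```

```bash
python3 -m crank '[[[0.6,-0.43,0],0],[[0.6,-0.43,0],0],[[0,0,0.9],0],[[0,0,0.9],0],[[0,0,0.9],0],[[0,0,0.9],0],[[0,0,0.5],0],[[0,0,0],0],[[0,0,0],0]]'
python3 - <<'E'
from h import *
go([.5535,.086,.052])
E
```

```text
time: 4.28
ee_pos: [0.5549, 0.0861, 0.0947]
eef_rot: [0.987, 0.16, 0.001, 0.0]
ft_force: [0.9, -0.1, 0.7]
width: 0.0001
grip_force: 0.0
tcp [0.5549 0.0861 0.0947] rows-units [-0.05 -0.01  1.42]
```

```bash
python3 -m crank '[[[0,0,0.2],0],[[0,0,0.2],0],[[0,0,0.15],0],[[0,0,0.15],0],[[0,0,0.12],0],[[0,0,0.12],0],[[0,0,0.12],0],[[0,0,0.1],0],[[0,0,0.1],0],[[0,0,0],0]]'
python3 - <<'E'
from h import *
go([.5535,.086,.052])
E
```

```text
time: 5.52
ee_pos: [0.5543, 0.0859, 0.0555]
eef_rot: [0.987, 0.16, -0.0, -0.0]
ft_force: [0.7, 0.4, -0.6]
width: 0.0002
grip_force: 0.0
tcp [0.5543 0.0859 0.0555] rows-units [-0.03 -0.01  0.12]
```

```bash
for i in 1 2 3 4 5 6; do [ $i = 1 ] && python3 -m crank '[[[0,0,0.06],0],[[0,0,0.04],0],[[0,0,0],0]]' | egrep 'pos|ft_'; done; python3 -m crank '[[[0,0,0.03],0],[[0,0,0],0]]' | egrep 'pos|ft_';python3 -m crank '[[[0,0,0.03],0],[[0,0,0],0]]' | egrep 'pos|ft_'
```

```text
ee_pos: [0.5544, 0.086, 0.0527]
ft_force: [1.0, -0.0, 0.3]
ee_pos: [0.5545, 0.086, 0.0525]
ft_force: [-3.0, -0.5, 8.1]
ee_pos: [0.5545, 0.086, 0.0523]
ft_force: [-6.5, -1.4, 17.2]
```

The round plunger met its hard stop at z≈0.052 with 17 N. I'll retract straight up and go to the square.

```bash
python3 -m crank '[[[0,0,-0.3],0],[[0,0,-0.6],0],[[0,0,-0.9],0],[[0,0,-0.6],0],[[0,0,0],0]]'
python3 - <<'E'
from h import *
go([.4995,.252,.09]); print(sensors.read_state()["joint_positions"].round(2))
E
```

```text
time: 7.02
ee_pos: [0.5552, 0.0861, 0.1245]
eef_rot: [0.987, 0.16, 0.001, 0.0]
ft_force: [-0.4, 0.6, -0.8]
width: 0.0006
grip_force: 0.0
tcp [0.5552 0.0861 0.1245] rows-units [-0.02 -5.84  1.15]
[ 0.3   0.34 -0.64  1.73  0.22  1.15 -1.65]
```

```bash
python3 -m crank '[[[0,-0.5,0],0],[[0,-0.7,0],0],[[0,-0.7,0],0],[[0,-0.7,0],0],[[0,-0.6,0],0],[[0,0,0],0]]'
python3 - <<'E'
from h import *
go([.4995,.252,.09]); print(sensors.read_state()["joint_positions"].round(2))
for n in("top","scene"): cv2.imwrite(f"pics/{n}1.png",vision.camera(n)[:,:,::-1])
a=np.hstack([cv2.imread("pics/top1.png"),cv2.imread("pics/scene1.png")]);cv2.imwrite("pics/ts1.png",cv2.resize(a,(800,300),interpolation=cv2.INTER_AREA))
E
```

```text
time: 7.78
ee_pos: [0.523, 0.1789, 0.1225]
eef_rot: [0.987, 0.161, -0.0, -0.0]
ft_force: [0.6, 0.2, 0.5]
width: 0.0005
grip_force: 0.0
tcp [0.523  0.1789 0.1225] rows-units [ 0.03 -2.56  1.08]
[ 0.17  0.33 -0.69  1.75  0.23  1.14 -1.83]
```

View pics/ts1.png

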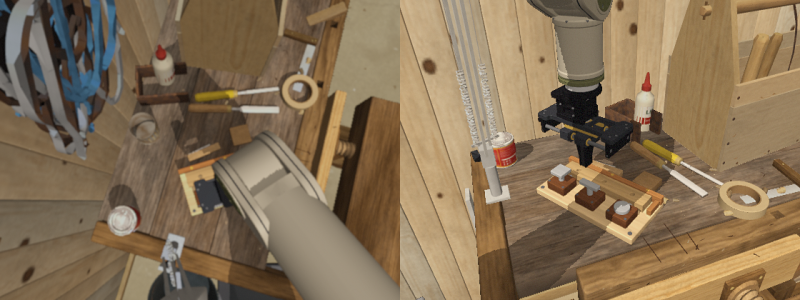

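The forearm comes in from the right, well clear of the lamp, and the round head is seated. On to the square.

```bash
python3 -m crank '[[[0,-0.5,0],0],[[0,-0.7,0],0],[[0,-0.7,0],0],[[0,-0.6,0],0],[[0,0,0],0],[[0,0,0.5],0],[[0,0,0.5],0],[[0,0,0],0]]'
python3 - <<'E'
from h import *
go([.4995,.252,.052])
E
```

```text
time: 8.88
ee_pos: [0.4996, 0.247, 0.0909]
eef_rot: [0.987, 0.159, -0.002, 0.0]
ft_force: [-0.2, 0.4, 0.8]
width: 0.0005
grip_force: 0.0
tcp [0.4996 0.247  0.0909] rows-units [ 0.05 -0.16  1.3 ]
```

```bash
python3 -m crank '[[[0,-0.13,0],0],[[0,0,0.2],0],[[0,0,0.15],0],[[0,0,0.12],0],[[0,0,0.12],0],[[0,0,0.12],0],[[0,0,0.12],0],[[0,0,0.12],0],[[0,0,0.1],0],[[0,0,0.1],0],[[0,0,0.08],0],[[0,0,0],0]]'; python3 -m crank '[[[0,0,0.05],0],[[0,0,0],0]]' | egrep 'pos|ft_'
```

```text
time: 10.38
ee_pos: [0.4991, 0.2519, 0.0557]
eef_rot: [0.987, 0.16, -0.0, -0.0]
ft_force: [-0.8, 0.8, 0.7]
width: 0.0007
grip_force: 0.0
ee_pos: [0.4991, 0.252, 0.0544]
ft_force: [-0.4, 1.2, -0.5]
```

```bash
python3 -m crank '[[[0,0,0.05],0],[[0,0,0],0]]' | egrep 'pos|ft_'; python3 -m crank '[[[0,0,0.04],0],[[0,0,0],0]]' | egrep 'pos|ft_'; python3 -m crank '[[[0,0,0.03],0],[[0,0,0],0]]' | egrep 'pos|ft_'
```

```text
ee_pos: [0.4991, 0.252, 0.0529]
ft_force: [0.2, -0.0, -0.1]
ee_pos: [0.4992, 0.252, 0.0524]
ft_force: [-4.0, -2.0, 8.0]
ee_pos: [0.4993, 0.2521, 0.0523]
ft_force: [-6.7, -4.0, 17.1]
```

The square plunger is home too, with the same stop height and force. The bar is next.

```bash
python3 -m crank '[[[0,0,-0.3],0],[[0,0,-0.6],0],[[0,0,-0.9],0],[[0,0,-0.6],0],[[0,0.5,0],0],[[0,0.7,0],0],[[0,0.7,0],0],[[0,0.7,0],0],[[0,0.3,0],0],[[0,0,0],0],[[0,0,0],0]]'
python3 - <<'E'
from h import *
go([.5265,.169,.085])
E
```

```text
time: 12.75
ee_pos: [0.5262, 0.1701, 0.1228]
eef_rot: [0.987, 0.16, -0.0, -0.0]
ft_force: [-1.0, 0.6, -0.3]
width: 0.0002
grip_force: 0.0
tcp [0.5262 0.1701 0.1228] rows-units [-0.    0.04  1.26]
```

```bash
python3 -m crank '[[[0,0.04,0.5],0],[[0,0,0.5],0],[[0,0,0.2],0],[[0,0,0.15],0],[[0,0,0.12],0],[[0,0,0.12],0],[[0,0,0.12],0],[[0,0,0.12],0],[[0,0,0.12],0],[[0,0,0.12],0],[[0,0,0.1],0],[[0,0,0],0]]';  python3 -m crank '[[[0,0,0.08],0],[[0,0,0],0]]' | egrep 'pos|ft_'
```

```text
time: 14.25
ee_pos: [0.5268, 0.1682, 0.0575]
eef_rot: [0.987, 0.16, -0.0, 0.0]
ft_force: [-0.4, -0.2, -0.9]
width: 0.0004
grip_force: 0.0
ee_pos: [0.5268, 0.1682, 0.0551]
ft_force: [0.0, -0.3, 0.1]
```

```bash
python3 -m crank '[[[0,0,0.07],0],[[0,0,0],0]]' | egrep 'pos|ft_'; python3 -m crank '[[[0,0,0.05],0],[[0,0,0],0]]' | egrep 'pos|ft_'; python3 -m crank '[[[0,0,0.03],0],[[0,0,0],0]]' | egrep 'pos|ft_'
```

```text
ee_pos: [0.5269, 0.1682, 0.0532]
ft_force: [0.4, 0.2, -0.4]
ee_pos: [0.527, 0.1682, 0.0524]
ft_force: [-3.4, -1.6, 9.1]
ee_pos: [0.5271, 0.1683, 0.0523]
ft_force: [-7.1, -2.8, 18.7]
```

Now I'll lift clear, move off to the right, and check.

```bash
python3 -m crank '[[[0,0,-0.3],0],[[0,0,-0.6],0],[[0,0,-0.9],0],[[0,0,-0.9],0],[[0,0,-0.9],0],[[-0.2,0.6,-0.6],0],[[-0.4,0.8,0],0],[[-0.4,0.8,0],0],[[-0.4,0.8,0],0],[[-0.2,0.4,0],0],[[0,0,0],0],[[0,0,0],0]]'
python3 - <<'E'
from h import *
w=vision.camera("wrist")[:,:,::-1];s=vision.camera("scene")[:,:,::-1]
a=cv2.resize(s[215:345,185:385],(560,364),interpolation=cv2.INTER_CUBIC)
cv2.imwrite("pics/end.png",np.hstack([cv2.resize(a,(400,260)),cv2.resize(w,(400,300))[:260]]))
E
```

```text
time: 16.75
ee_pos: [0.5137, 0.0576, 0.1772]
eef_rot: [0.987, 0.16, 0.0, -0.0]
ft_force: [-0.2, -0.3, -0.9]
width: 0.0003
grip_force: 0.0
```

View pics/end.png

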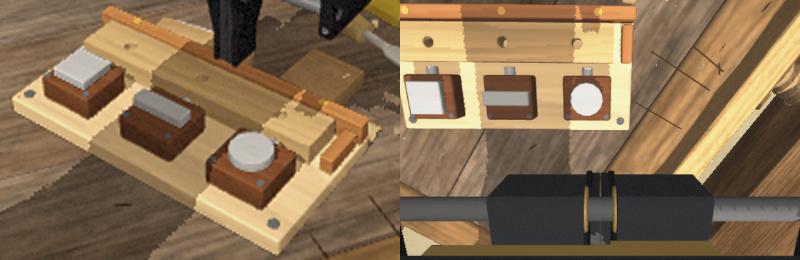

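All three heads, at (82,68), (162,107) and (250,150) in the left view, rest on their housings. The rail hasn't moved and the arm is clear.

```bash
python3 -c "
from bench import r
print(r.close_job())"
```

```text
the job is handed in; nothing more can be done
None
```

I pressed the three plungers fully home in order (round, square, bar); the final pictures show each head on its housing and the rail in place, the arm finished clear, and I handed the job in at about 17 s.

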